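# Hang the neck ring on the sprung J-hook of the plating stand

### The arm

A 7-joint arm with a two-finger parallel gripper is mounted at the origin on a cart in front of the work surface, level with it; the furniture and walls round the work are solid. World frame = base frame: x ahead of the robot, y to its left, z up, the work surface at z = 0. Lengths are in m, angles in rad, forces in N, time in s.
With the tool pointing down it reaches from about 0.425 to 1.025 m from the base axis. Payload 9.4 kg.
Tool frame: the origin (TCP) lies on the front face of the gripper's body, between the roots of the fingers; the fingertips stand 84 mm ahead of it and the grasp point (between the pads) lies 65 mm ahead of it (robot.finger_overhang is the distance from the TCP to the fingertips, in m); z points along the fingers, y is the line along which they close (so a half turn about z gives the same grasp; the last joint's range is limited). The gripper opens to 93 mm and grips with 3 to 60 N. Pads are 15 mm wide; open, the fingers measure 128 mm over their backs; the gripper's body (75 mm by 188 mm) begins 65 mm behind the grasp point.
Start: joints at [1.161, 0.599, -0.003, 1.599, 0.002, 0.943, -0.08], TCP at [0.237, -0.685, 0.303] pointing down, gripper open.
Joint ranges: [-2.57, 2.57], [-0.35, 1.97], [-1.29, 1.29], [0.11, 2.56], [-1.05, 4.19], [0.11, 1.86], [-2.63, 2.63]. Speed limits (rad/s): [2.22, 2.22, 3.01, 3.01, 3.14, 3.14, 3.14].

### API

Orientations are given as a unit quaternion [w, x, y, z].
In Python, from station import robot gives the robot as it stands.
- The arm moves only by the shell command python3 -m handwheel 'ROWS'. ROWS is text: rows parted by semicolons, each of 7 numbers parted by spaces: the closure, from -1 (fully open) to 1 (shut), then the shift along the tool's x, y, z in mm, then the turn, a rotation vector about the tool's x, y, z in rad. In form: hand x y z wx wy wz; .... A call has 1 to 12 rows; each row shifts and turns the commanded pose from where the row before left it, along the tool's axes as they then stand; what a row does not reach is not made up. A row lasts 1/12 s, in which the tool goes at most 41.7 mm and 7.16 degrees, less where a joint would pass 70% of its speed; a pose out of reach is approached as far as the arm can. A call is refused whole if a number of a shift passes 41.7 or a number of a turn 0.125, either way. A call with a gripper value outside its range is refused whole. The fingers move at their own pace and stop on an object; the grip force is fixed at half the most. Time passes only in rows, so rows that do not move let the fingers close. It gives the time, the measured TCP pose, the force, the opening and the grip force at its end, in the units of the state.
- robot.observe(): the state, without advancing time (a new reading comes with each control period).
- robot.camera(name): name is "scene" or "top" or "wrist"; returns a dict with "pixels" (420x560x3 uint8, red, green, blue), "fx", "fy", "cx", "cy" (pixels), "world_to_cam" (4x4, takes a point from world to camera coordinates); the wrist camera has in their place "tool_from_camera" (4x4, takes a point from camera to tool coordinates, whose origin is the TCP and whose axes are the flange's). Camera axes: x right, y down, z forward; pixel columns grow to the right and rows downward; lengths in m; the calibration is good to about 2 mm. A picture is of the moment at which its call begins: read the wrist's pose just before it. There is no depth.
- robot.sign_off(): hands the job in; it is judged then, once.
The state is a dict: "t": time; "joint_positions": joint angles; "joint_velocities": joint speeds; "joint_torque": joint torques, N m; "ee_pos": TCP position; "orientation": TCP orientation; "contact_force": force on the tool from outside, world axes, zero at the start; "wrist_torque": the same for the moment, N m; "width": opening from 0.0 (shut) to 1.0 (fully open); "grasp_force": force on a finger pad.
Only numpy, scipy, OpenCV 4.12 (cv2) and the standard library are available. Lean on these libraries where they do the work, as an engineer would, in place of code of your own. Each camera call takes 0.05 s, during which the arm holds its last target. There are 200 camera calls.

### The job

Lift the polished neck ring by its rim out of the slotted wooden rack and hang it on the steel J-hook of the plating stand. Pass it over the upturned tip, then press it down between the tip and the copper contact spring, feeling your way, until it snaps in under the knee of the spring and rests on the bottom of the hook; then let go of it and draw back. The hook bends easily, so press only as hard as the spring needs, and leave the other things on the bench where they are.

Things in the scene. Friction and masses are not known exactly. Their poses are not given: they have to be found in the camera images.
- neck_ring: neck ring: a plain closed hoop of polished 8 mm round bar, 144 mm outside and 128 mm inside diameter (68 mm from centre to the middle of the bar), 0.15 to 0.26 kg. Origin at the hoop's centre, own x along the hoop's axis. It starts upright in the rack's slot, its highest point 146 mm above the bench, leaning by up to 3 degrees
- plating_stand: plating stand, fixed: dark steel base 130 x 100 x 16 mm, 12 mm post, J-hook. Origin on the bench under the hook's throat; own x runs from the hook's tip to the post, so the tip points to -x, roughly at the robot. The base reaches 53 mm to -x and 77 mm to +x; the post stands at x = +52 mm and ends 242 mm up; a thumb screw at the post reaches 31 mm to -y. More than 14 N bends the hook
- seat_mid (a point): point on the stand 220 mm over its origin: the bottom of the J-hook (top of its level 8 mm rod, where the ring's bar comes to rest) at its middle setting. The clamped hook may really sit up to 14 mm higher or lower; this is not reported, it must be seen or felt. When seated, the hoop's centre is 64 mm below the true bottom and 3 mm before it (-x)
- mouth_mid (a point): the hook's mouth at the middle setting, 27 mm above seat_mid and 3 mm to -x: lower the bar here, hoop square to the stand's x. On one side the upturned tip, 23 mm above the hook's bottom; on the other the copper contact spring, a 10 mm wide strip flared to 32 mm up. Fingers that hold the rim 30 mm beside its highest point pass beside them. Mouth and true bottom move together
- contact_spring (a joint): bend of the contact spring, rad. Its knee, 11 mm over the hook's bottom, leaves 3 mm to the tip. 0 = closed; about 0.16 while the bar passes the knee, which takes 3 to 6 N, then the push falls off sharply and the spring draws the bar in; next comes the firm bottom. Below 0.02 again once the bar lies under the knee, over 0.03 if it is stuck above. Noise about 0.02
- hoop_rack: beech hoop rack, fixed, 92 x 170 mm: origin on the bench at its middle, own y along its slot. Two pairs of cheeks, 41 to 75 mm either side of the middle, rise 66 mm above the bench and leave a 10.5 mm slot in which the ring stands on two sloping blocks, its bottom 2 mm above the bench
- tin_teal: round teal tin with small parts, 64 x 18 mm high, right of the plating stand; origin under its middle
- pumice_egg: egg of pumice, 44 x 43 mm high, right of the plating stand; origin under its middle
- tin_green: round green tin, 63 x 16 mm high, behind the rack; origin under its middle
- wax_disc: tan wax disc, 32 x 10 mm high, left of the rack; origin under its middle
- yellow_pot: small yellow pot, 47 x 24 mm high, behind the rack to the left; origin under its middle
- ring_clamp: wooden ring clamp, 121 mm long and 26 mm thick, far left; origin under its middle
- flat_pliers: flat pliers with red handles, 136 mm long and 11 mm thick, at the right; origin under their middle

How it is judged:
By the outcome, as a careful person would: the job done as asked, in the order asked, and still so for the second after the job is handed in, with the robot touching nothing.
It also fails if it takes over 58 s, if anything falls off the work surface, if the arm or the gripper's body presses on something with over 40 N, if the wrist force passes 120 N, or if a joint passes its speed limit or range.

## Working session

There is one attempt and no reset: what is moved stays moved. The work goes in short steps, Python scripts to look and compute and a shell command to move; the robot and the scene stay as the last step left them, time stands still between calls to the robot, and variables do not carry over. Pictures are saved under pics/ and viewed, at most 10 in all, crops included, and the job is handed in when it is done.

```bash
mkdir -p pics; ls; python3 - <<'E'
from station import robot
import cv2,numpy as np,pickle
o=robot.observe(); print({k:np.round(v,3) for k,v in o.items()})
d={}
for n in("scene","top"):
    c=robot.camera(n); d[n]=c
    cv2.imwrite(f"pics/{n}0.png",cv2.cvtColor(c["pixels"],cv2.COLOR_RGB2BGR))
    print(n,c["fx"],c["cx"],c["cy"],np.round(c["world_to_cam"],3).tolist())
pickle.dump(d,open("c0.pkl","wb"))
E
```

```text
pics
{'t': np.float64(0.0), 'joint_positions': array([ 1.161,  0.6  , -0.003,  1.6  ,  0.002,  0.943, -0.08 ]), 'joint_velocities': array([-0.   ,  0.   , -0.   ,  0.002, -0.001,  0.   , -0.001]), 'joint_torque': array([ 1.0000e-03, -7.6506e+01,  1.4980e+00, -2.5236e+01, -5.2000e-02,
        1.7000e-02,  0.0000e+00]), 'ee_pos': array([ 0.237, -0.685,  0.302]), 'orientation': array([-0.001,  0.986,  0.166, -0.   ]), 'contact_force': array([-0.278,  0.301, -0.24 ]), 'wrist_torque': array([ 0.005, -0.035,  0.006]), 'grasp_force': np.float64(0.0), 'width': np.float64(1.003)}
scene 414.14923667755005 281.96908413678034 207.13846212117562 [[-0.45, -0.893, 0.015, 0.321], [-0.684, 0.334, -0.649, 0.449], [0.575, -0.302, -0.761, 0.856], [0.0, 0.0, 0.0, 1.0]]
top 519.5006627918632 282.67028117043066 217.39751985453 [[-0.001, -1.0, 0.028, 0.04], [-0.991, -0.003, -0.133, 0.552], [0.133, -0.027, -0.991, 1.486], [0.0, 0.0, 0.0, 1.0]]
```

View pics/scene0.png

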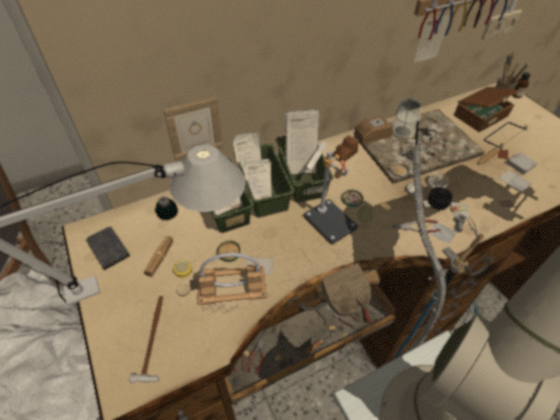

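View pics/top0.png

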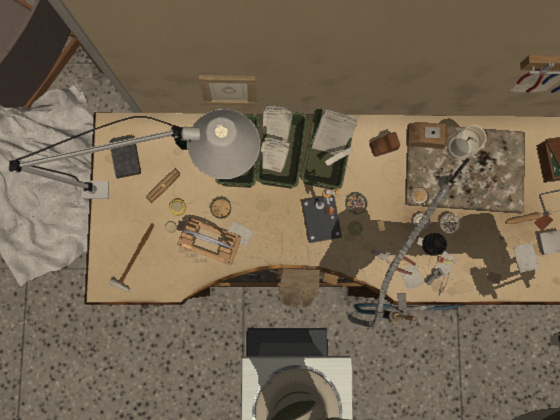

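The scene view shows the rack near (232,285) with the hoop, the stand near (330,220), a desk lamp near (207,175) and a gooseneck near (420–440,130–300). In the top view the rack is at (210,240), the stand at (322,218), the lamp at (225,145) and the gooseneck runs from (372,320) to (465,165). I'll enlarge next.

```bash
cat > h.py <<'E'
import numpy as np,cv2,pickle
def ray(c,uv):
    W=np.array(c["world_to_cam"]);R=W[:3,:3]
    d=R.T@np.array([(uv[0]-c["cx"])/c["fx"],(uv[1]-c["cy"])/c["fy"],1.]);return -R.T@W[:3,3],d/np.linalg.norm(d)
def plane(c,uv,z):
    p,d=ray(c,uv);return p+d*(z-p[2])/d[2]
def tri(c1,a,c2,b):
    p,d=ray(c1,a);q,e=ray(c2,b)
    s=np.linalg.lstsq(np.c_[d,-e],q-p,rcond=None)[0]
    x,y=p+s[0]*d,q+s[1]*e;return (x+y)/2,np.linalg.norm(x-y)
def proj(c,P):
    q=np.array(c["world_to_cam"])@np.r_[P,1];return np.array([c["fx"]*q[0]/q[2]+c["cx"],c["fy"]*q[1]/q[2]+c["cy"]])
E
python3 - <<'E'
from h import *
d=pickle.load(open("c0.pkl","rb"))
s,t=[cv2.cvtColor(d[n]["pixels"],cv2.COLOR_RGB2BGR) for n in("scene","top")]
def crop(i,u,v,w,h,k): return cv2.resize(i[v:v+h,u:u+w],(w*k,h*k),interpolation=cv2.INTER_CUBIC)
# 4 panes 400x300, 4x -> 100x75
A=np.hstack([crop(s,180,235,100,75,4),crop(t,165,205,100,75,4)])
B=np.hstack([crop(s,285,150,100,75+25,4)[:300],crop(t,290,175,100,75,4)])
cv2.imwrite("pics/crop0.png",np.vstack([A,B]))
g=np.hstack([crop(s,370,110,140,200,2),crop(t,350,140,140,200,2)]);cv2.imwrite("pics/goose.png",g)
for a,b in [((418,130),(465,165)),((440,305),(372,320)),((207,175),(225,145)),((232,195),(225,170))]:print(tri(d["scene"],a,d["top"],b))
E
```

```text
(array([ 0.70094071, -0.48593406,  0.08721337]), np.float64(0.0020863154575270462))
(array([ 0.24187935, -0.24772565, -0.10638921]), np.float64(0.013561769668745368))
(array([0.74023359, 0.20724781, 0.14942817]), np.float64(0.010269664542259705))
(array([0.66127141, 0.18938157, 0.14410678]), np.float64(0.02898497089149828))
```

View pics/crop0.png

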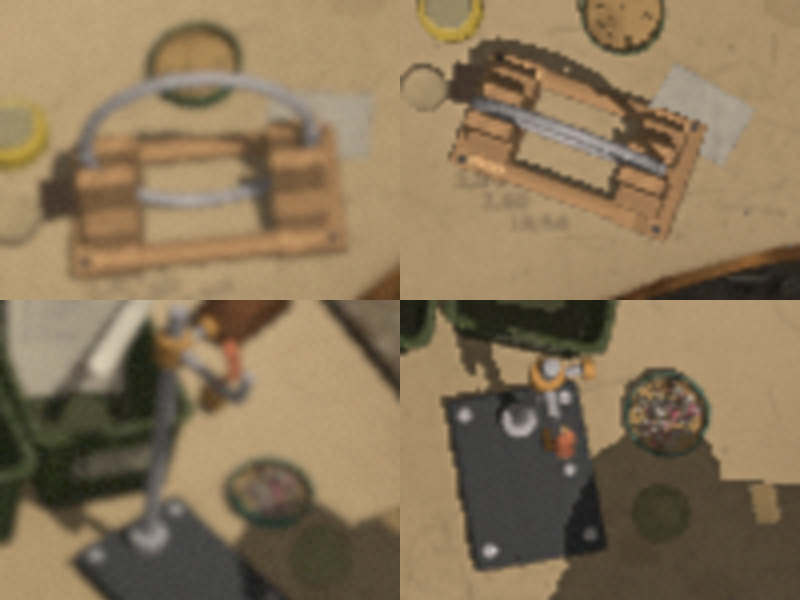

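View pics/goose.png

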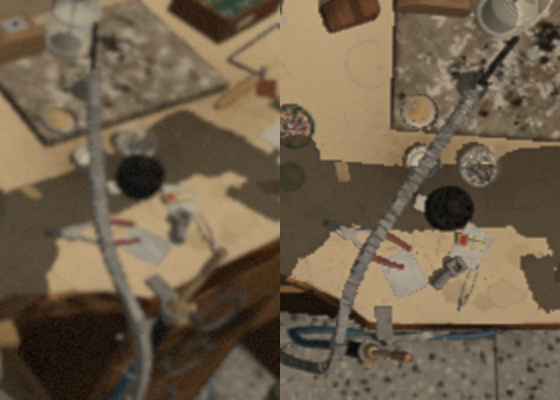

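The crops show the hoop upright in the rack, with its top arc ends in the top view at about (183,231) and (230,247). The stand base corners and the post, hook and copper spring (about (331,210) in the top view) are visible. The gooseneck is a hose lying across the bench on the right.

```bash
python3 - <<'E'
from h import *
np.set_printoptions(precision=4,suppress=True)
d=pickle.load(open("c0.pkl","rb"));s,t=d["scene"],d["top"]
print("rack");P=[]
for uv in [(189.25,219.25),(177.5,245),(230.5,264.25),(241.75,236.25)]:P.append(plane(t,uv,.012))
P=np.array(P);print(P,P.mean(0),[np.linalg.norm(P[i]-P[i-1]) for i in range(4)])
yv=P[0]+P[1]-P[2]-P[3];print("slot ang deg",np.degrees(np.arctan2(yv[1],yv[0])))
print("stand");P=np.array([plane(t,uv,.016) for uv in [(300.75,200),(334.5,195),(341.25,237),(308.75,242.5)]])
print(P,P.mean(0),[np.linalg.norm(P[i]-P[i-1]) for i in range(4)])
xv=P[0]+P[1]-P[2]-P[3];a=np.arctan2(xv[1],xv[0]);ax=np.array([np.cos(a),np.sin(a),0]);o=P.mean(0)-.012*ax;print("yaw",np.degrees(a),"origin",o)
for h in(.206,.22,.234):
  q=o.copy();q[2]=h;print("seat proj",h,proj(s,q),proj(t,q), "post",proj(s,np.r_[(o+.052*ax)[:2],.242]),proj(t,np.r_[(o+.052*ax)[:2],.242]))
# hose
S=np.array([(417,145),(418,175),(420,210),(425,240),(433,265),(439,285)],float)
T=np.array([(466,168),(455,182),(440,205),(420,228),(400,250),(385,275),(378,300),(374,318)],float)
T=np.vstack([np.linspace(T[i],T[i+1],20,endpoint=False) for i in range(len(T)-1)])
for a in S:
  r=[tri(s,a,t,b) for b in T];k=int(np.argmin([e for _,e in r]));print("hose",a,T[k],*r[k])
print("lamp top",tri(s,(203,152),t,(222,131)))
for h in(.3,.4,.5,.6):print(h,plane(t,(225,145),h),plane(s,(207,178),h))
E
```

```text
rack
[[0.5493 0.3169 0.012 ]
 [0.4729 0.3495 0.012 ]
 [0.4165 0.1934 0.012 ]
 [0.4991 0.1612 0.012 ]] [0.4845 0.2552 0.012 ] [np.float64(0.1635889278874582), np.float64(0.08311253686319542), np.float64(0.16602012549569675), np.float64(0.08858348466376509)]
slot ang deg 71.11467613078099
stand
[[ 0.6076 -0.0138  0.016 ]
 [ 0.6232 -0.1152  0.016 ]
 [ 0.4969 -0.1334  0.016 ]
 [ 0.4805 -0.0368  0.016 ]] [ 0.5521 -0.0748  0.016 ] [np.float64(0.12923945984897814), np.float64(0.10250084758286135), np.float64(0.12757335973847866), np.float64(0.09802162134260349)]
yaw 9.239218521481517 origin [ 0.5402 -0.0767  0.016 ]
seat proj 0.206 [341.99   175.0839] [329.4735 213.5095] post [329.9699 152.7357] [327.5997 191.6255]
seat proj 0.22 [342.7002 171.0673] [330.1063 212.7504] post [329.9699 152.7357] [327.5997 191.6255]
seat proj 0.234 [343.4252 166.9661] [330.7524 211.9755] post [329.9699 152.7357] [327.5997 191.6255]
hose [417. 145.] [466. 168.] [ 0.7131 -0.5217  0.0004] 0.0041842489392871435
hose [418. 175.] [445.25 196.95] [ 0.6296 -0.4719 -0.0475] 0.00027572539370079234
hose [420. 210.] [395.5 257.5] [ 0.4327 -0.2775  0.0809] 9.274428804645209e-05
hose [425. 240.] [382.55 283.75] [ 0.3593 -0.2446  0.053 ] 0.0004375091737083535
hose [433. 265.] [377.2 303.6] [ 0.3018 -0.2352  0.0189] 0.0005737212884019914
hose [439. 285.] [374.2 317.1] [ 0.2604 -0.2335 -0.0183] 0.0020148038682893696
lamp top (array([0.7576, 0.2066, 0.2174]), np.float64(0.0033621092877220535))
0.3 [0.6961 0.1896 0.3   ] [0.5849 0.2499 0.3   ]
0.4 [0.6683 0.181  0.4   ] [0.4868 0.2728 0.4   ]
0.5 [0.6405 0.1724 0.5   ] [0.3887 0.2957 0.5   ]
0.6 [0.6128 0.1638 0.6   ] [0.2906 0.3186 0.6   ]
```

```bash
cat >> h.py <<'E'
from scipy.spatial.transform import Rotation as Ro
def Rq(q): return Ro.from_quat(np.r_[q[1:],q[0]])
def plan(o,target,psi,tiltless=True,n=None):
    "rows: shift in tool axes with constant turn (vertical tool)"
    R=Rq(o["orientation"]); a=np.degrees(np.arctan2(R.as_matrix()[1,0],R.as_matrix()[0,0]))
    Rt=Ro.from_euler('z',psi,degrees=True)*Ro.from_euler('x',180,degrees=True)
    rv=(R.inv()*Rt).as_rotvec(); dp=R.inv().apply(np.array(target)-o["ee_pos"])*1000
    print("yaw now %.2f"%a,"tool shift mm",np.round(dp,1),"rotvec",np.round(rv,4)); return dp,rv
def wcam(robot):
    o=robot.observe(); c=dict(robot.camera("wrist"))
    T=np.eye(4);T[:3,:3]=Rq(o["orientation"]).as_matrix();T[:3,3]=o["ee_pos"]
    c["world_to_cam"]=np.linalg.inv(T@np.array(c["tool_from_camera"]));return o,c
def save(c,n): cv2.imwrite(n,cv2.cvtColor(c["pixels"],cv2.COLOR_RGB2BGR))
E
python3 - <<'E'
from h import *; from station import robot
o,c=wcam(robot);print(np.round(c["tool_from_camera"],3),c["fx"],c["cx"],c["cy"])
plan(o,[.45,-.3,.38],19.1);plan(o,[.45,-.08,.40],19.1)
E
```

```text
[[-0.    -0.961 -0.277  0.076]
 [ 1.    -0.001  0.001  0.001]
 [-0.001 -0.277  0.961 -0.082]
 [ 0.     0.     0.     1.   ]] 333.5624378743663 275.5377253394083 211.52361414600094
yaw now 19.07 tool shift mm [ 327.3 -294.2  -77.7] rotvec [-0.0013  0.0002 -0.0005]
yaw now 19.07 tool shift mm [ 399.2 -502.2  -97.4] rotvec [-0.0013  0.0002 -0.0005]
```

```bash
python3 -m handwheel '-1 15 -13 -10 0 0 0;-1 29 -26 -12 0 0 0;-1 29 -26 -12 0 0 0;-1 29 -26 -12 0 0 0;-1 29 -26 -10 0 0 0;-1 29 -26 -10 0 0 0;-1 29 -26 -10 0 0 0;-1 29 -26 -10 0 0 0;-1 29 -26 -8 0 0 0;-1 29 -26 -4 0 0 0;-1 29 -26 0 0 0 0;-1 29 -26 0 0 0 0'
python3 -m handwheel '-1 29 -26 0 0 0 0;-1 29 -26 0 0 0 0;-1 29 -26 0 0 0 0;-1 15 -13 0 0 0 0;-1 0 0 0 0 0 0'
python3 - <<'E'
from h import *; from station import robot
o,c=wcam(robot);save(c,"pics/w1.png");pickle.dump(c,open("w1.pkl","wb"));print(o["ee_pos"],o["joint_positions"],o["contact_force"]);plan(o,[.52,.02,.40],19.1)
E
```

```text
t: 1.15
ee_pos: [0.4553, -0.2917, 0.4011]
orientation: [0.0, 0.986, 0.166, 0.0]
contact_force: [-0.1, 0.8, 0.5]
width: 0.998
grasp_force: 0.0
t: 1.57
ee_pos: [0.5237, -0.169, 0.4006]
orientation: [-0.001, 0.986, 0.169, 0.001]
contact_force: [-0.4, -0.2, -0.3]
width: 1.001
grasp_force: 0.0
[ 0.52374645 -0.16897662  0.4006025 ] [ 0.32954706  0.28989239 -0.15562574  1.87618273  0.05083733  0.97895221
 -1.07868967] [-0.38235798 -0.18900607 -0.28321327]
yaw now 19.49 tool shift mm [  59.5 -179.4    1. ] rotvec [-0.0016 -0.0015  0.0068]
```

View pics/w1.png

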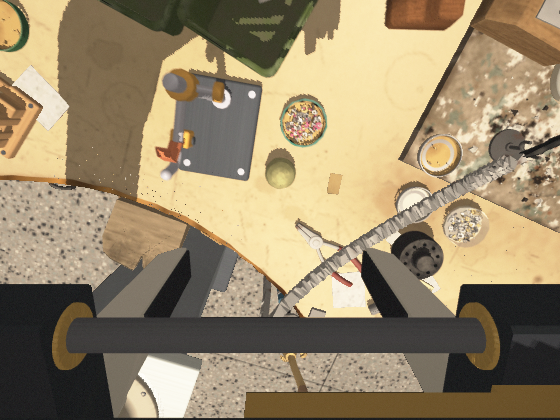

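The wrist view shows the stand clearly: the post cap at about (178,83), copper spring at about (168,152), steel tip at about (166,172) and the egg at (280,175). I'll take a second view for stereo.

```bash
python3 -m handwheel '-1 6 -20 0 0 0 0;-1 12 -38 0 0 0 0;-1 12 -38 0 0 0 0;-1 12 -38 0 0 0 0;-1 12 -34 0 0 0 0;-1 5 -11 0 0 0 0;-1 0 0 0 0 0 0;-1 0 0 0 0 0 0'
python3 - <<'E'
from h import *; from station import robot
o,c=wcam(robot);pickle.dump(c,open("w2.pkl","wb"));print(o["ee_pos"])
c1=pickle.load(open("w1.pkl","rb"))
P=np.array([.54,-.077,.235])
ims=[]
for k in(c1,c):
  u,v=proj(k,P).astype(int);print(u,v);u0=max(0,min(560-80,u-40));v0=max(0,min(420-100,v-60));print("crop",u0,v0)
  i=cv2.cvtColor(k["pixels"],cv2.COLOR_RGB2BGR)[v0:v0+100,u0:u0+80];ims.append(cv2.resize(i,(400,500),interpolation=cv2.INTER_CUBIC))
cv2.imwrite("pics/st.png",np.hstack(ims))
E
```

```text
t: 2.28
ee_pos: [0.5186, 0.0132, 0.4006]
orientation: [0.0, 0.986, 0.165, -0.0]
contact_force: [0.5, -0.0, -0.2]
width: 1.003
grasp_force: 0.0
[0.5185917  0.01316528 0.40058829]
163 158
crop 123 98
391 228
crop 351 168
```

View pics/st.png

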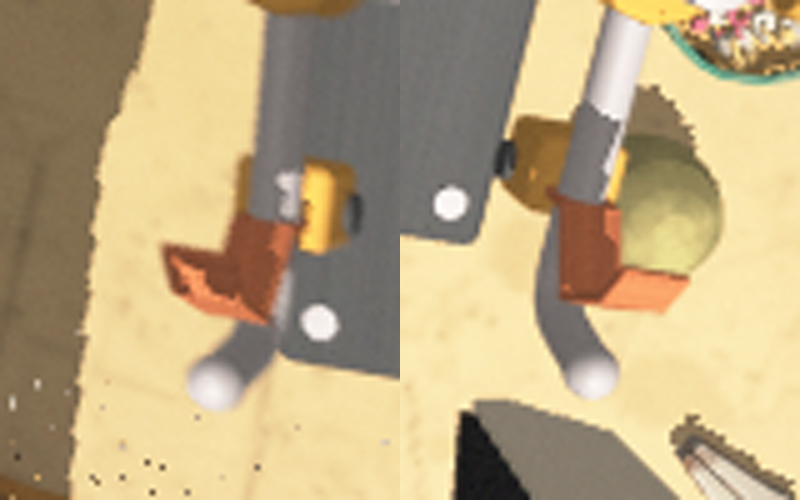

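The stereo pair shows the hook tip's bright ball at (166,174) in view 1 and (389,243) in view 2, with the rod running back to the post and the copper spring beside it.

```bash
python3 - <<'E'
from h import *; from station import robot
np.set_printoptions(precision=4,suppress=True)
a,b=[pickle.load(open(f"w{i}.pkl","rb")) for i in(1,2)]
d=pickle.load(open("c0.pkl","rb"))
f=lambda p,q:tri(a,(123+p[0]/5,98+p[1]/5),b,(351+(q[0]-400)/5,168+q[1]/5))
pts={"tip":((216,380),(592,375)),"bodytopL":((237,213),(560,197)),"bodytopR":((298,222),(618,208)),"knee?":((270,322),(565,298)),"flapA":((165,246),(690,278)),"flapB":((182,288),(660,310)),"flapX":((165,246),(660,310)),"rodmid":((272,200),(590,180))}
yaw=np.radians(9.24);o=np.array([.5402,-.0767,0]);M=np.array([[np.cos(yaw),np.sin(yaw),0],[-np.sin(yaw),np.cos(yaw),0],[0,0,1]])
for k,(p,q) in pts.items():
  P,e=f(p,q);print(k,P,"err %.4f"%e,"stand",M@(P-o)*1000)
# stand base from both wrist views: dark mask quad + bolts left to eye; ring in view 2?
for n,c in(("1",a),("2",b)):
  for w in([.607,-.0138,.016],[.6232,-.1152,.016],[.4969,-.1334,.016],[.4805,-.0368,.016]):print(n,proj(c,np.array(w)),end=' ')
save(b,"pics/w2.png")
E
```

```text
tip [ 0.5286 -0.0812  0.234 ] err 0.0007 stand [-12.1401  -2.6011 233.9583]
bodytopL [ 0.5505 -0.0726  0.2137] err 0.0000 stand [ 10.8718   2.4042 213.7239]
bodytopR [ 0.5523 -0.0822  0.2145] err 0.0005 stand [ 11.0544  -7.3835 214.4581]
knee? [ 0.5346 -0.0815  0.2119] err 0.0011 stand [ -6.2601  -3.8083 211.8609]
flapA [ 0.5516 -0.0767  0.2585] err 0.0016 stand [ 11.2472  -1.8443 258.4892]
flapB [ 0.5449 -0.0782  0.2515] err 0.0007 stand [  4.4421  -2.2003 251.5113]
flapX [ 0.5482 -0.0758  0.2558] err 0.0040 stand [  8.033   -0.363  255.8081]
rodmid [ 0.5544 -0.0769  0.212 ] err 0.0005 stand [ 13.9473  -2.4255 212.0035]
1 [183.5741  72.6679] 1 [261.4011  87.8074] 1 [244.8623 181.5963] 1 [175.8735 169.8485] 2 [314.5015 116.3408] 2 [388.4176 129.9077] 2 [364.013  217.9353] 2 [298.2197 207.4332]
```

View pics/w2.png

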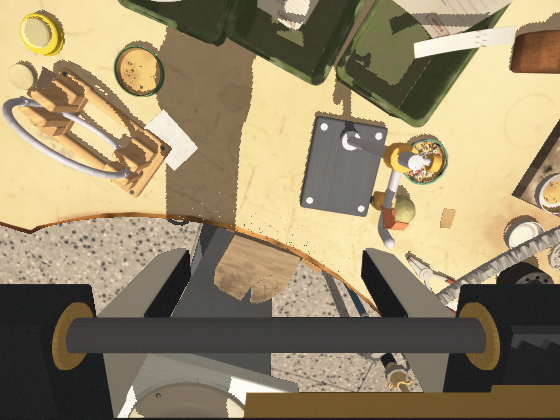

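Wrist view 2 shows the ring in the rack at the left (its arc from about (8,105) to (130,180)) and the stand base corners at about (318,115), (387,127), (367,217) and (300,205). Next I move over the rack.

```bash
python3 -m handwheel '-1 4 -20 5 0 0 0;-1 7 -38 10 0 0 0;-1 7 -38 10 0 0 0;-1 7 -38 10 0 0 0;-1 7 -38 10 0 0 0;-1 7 -38 10 0 0 0;-1 7 -30 5 0 0 0;-1 0 0 0 0 0 -0.11;-1 0 0 0 0 0 -0.12;-1 0 0 0 0 0 -0.12;-1 0 0 0 0 0 -0.12;-1 0 0 0 0 0 -0.12'
python3 -m handwheel '-1 0 0 0 0 0 -0.12;-1 0 0 0 0 0 -0.12;-1 0 0 0 0 0 -0.08;-1 0 0 0 0 0 0;-1 0 0 0 0 0 0'
python3 - <<'E'
from h import *; from station import robot
o,c=wcam(robot);pickle.dump(c,open("w3.pkl","wb"));save(c,"pics/w3.png");print(o["ee_pos"],o["joint_positions"])
plan(o,[.494,.2836,.34],71.1)
b=pickle.load(open("w2.pkl","rb"))
for n in(1,2):
  b=pickle.load(open(f"w{n}.pkl","rb"))
  hsv=cv2.cvtColor(b["pixels"],cv2.COLOR_RGB2HSV)
  m=((hsv[...,1]<60)&(hsv[...,2]>40)&(hsv[...,2]<125)).astype(np.uint8)
  roi=np.zeros_like(m); 
  if n==2: roi[105:228,290:400]=1
  else: roi[60:192,165:272]=1
  m=cv2.morphologyEx(m*roi,cv2.MORPH_OPEN,np.ones((5,5)))
  cs,_=cv2.findContours(m,0,2);k=max(cs,key=cv2.contourArea);pts=k[:,0].astype(float)
  g=np.array([plane(b,p,.016)[:2] for p in pts],np.float32);r=cv2.minAreaRect(g*1000);print(n,r,np.round(cv2.boxPoints(r),1).tolist())
E
```

```text
t: 3.33
ee_pos: [0.4851, 0.2537, 0.3404]
orientation: [0.001, 0.895, 0.446, -0.0]
contact_force: [0.3, 0.1, -0.1]
width: 0.999
grasp_force: 0.0
t: 3.75
ee_pos: [0.4848, 0.2541, 0.3404]
orientation: [0.0, 0.815, 0.58, -0.0]
contact_force: [0.0, -1.1, 0.7]
width: 1.0
grasp_force: 0.0
[0.48484569 0.25410052 0.34043369] [-0.1910612   0.38646462 -0.53586969  1.94174384  0.25291469  0.87987765
 -1.19119148]
yaw now 70.87 tool shift mm [30.9 -1.   0.4] rotvec [-0.      0.0008 -0.004 ]
1 ((553.9454345703125, -74.85240936279297), (127.85336303710938, 103.61778259277344), 9.868110656738281) [[482.1000061035156, -34.79999923706055], [499.79998779296875, -136.89999389648438], [625.7999877929688, -114.9000015258789], [608.0, -12.899999618530273]]
2 ((554.8662109375, -77.33045959472656), (128.1411895751953, 104.46693420410156), 9.794293403625488) [[482.79998779296875, -36.79999923706055], [500.6000061035156, -139.6999969482422], [626.9000244140625, -117.9000015258789], [609.0999755859375, -15.0]]
```

View pics/w3.png

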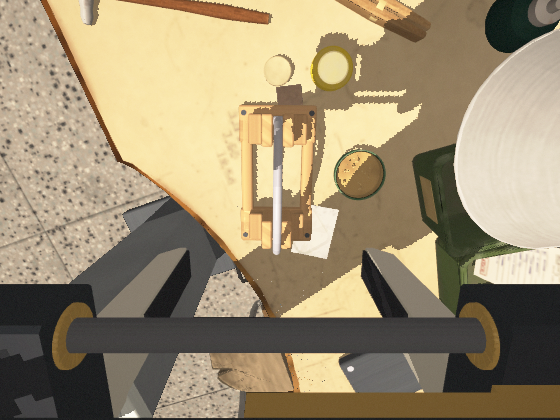

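The ring appears as a straight vertical bar at column about 277, from (278,118) to (276,253), almost exactly under the tool axis and well aligned. The lamp shade is off to the right at (510,140).

```bash
python3 - <<'E'
from h import *
c=pickle.load(open("w3.pkl","rb"))
hsv=cv2.cvtColor(c["pixels"],cv2.COLOR_RGB2HSV);m=((hsv[...,1]<50)&(hsv[...,2]>90)).astype(np.uint8)
for v in range(114,258,8):
  u=np.flatnonzero(m[v,262:292])+262;print(v,u.min() if len(u) else 0,u.max() if len(u) else 0,end='; ')
x=np.array([np.cos(np.radians(70.87)),np.sin(np.radians(70.87)),0]);y=np.array([x[1],-x[0],0]);o=np.array([.4848,.2541,0])
print()
for uv,z in[((278,117),.074),((276,254),.074),((278,140),.13),((277.5,180),.142),((276.5,220),.13)]:
  P=plane(c,uv,z);print(uv,P.round(4),((P-o)@x*1000).round(1),((P-o)@y*1000).round(1))
E
```

```text
114 0 0; 122 273 282; 130 274 281; 138 274 281; 146 274 281; 154 274 281; 162 274 281; 170 273 281; 178 273 281; 186 273 281; 194 273 281; 202 273 281; 210 273 281; 218 273 281; 226 273 280; 234 273 280; 242 273 280; 250 273 291; 
(278, 117) [0.5117 0.3226 0.074 ] 73.6 2.9
(276, 254) [0.461  0.1827 0.074 ] -75.2 0.9
(278, 140) [0.5052 0.3051 0.13  ] 54.9 2.5
(277.5, 180) [0.4941 0.2745 0.142 ] 22.3 2.1
(276.5, 220) [0.4804 0.2374 0.13  ] -17.2 1.3
```

```bash
python3 -m handwheel '-1 29 2 0 0 0 0.013;-1 0 0 20 0 0 0;-1 0 0 35 0 0 0;-1 0 0 35 0 0 0;-1 0 0 30 0 0 0;-1 0 0 15 0 0 0;-1 0 0 5 0 0 0;-1 0 0 0 0 0 0;-1 0 0 0 0 0 0'
python3 -m handwheel '1 0 0 0 0 0 0;1 0 0 0 0 0 0;1 0 0 0 0 0 0;1 0 0 0 0 0 0;1 0 0 0 0 0 0;1 0 0 0 0 0 0;1 0 0 0 0 0 0;1 0 0 0 0 0 0'
```

```text
t: 4.55
ee_pos: [0.4955, 0.2831, 0.2013]
orientation: [0.0, 0.817, 0.576, 0.0]
contact_force: [0.2, -0.7, -0.7]
width: 1.001
grasp_force: 0.0
t: 5.22
ee_pos: [0.4951, 0.2829, 0.2007]
orientation: [-0.0, 0.817, 0.577, -0.0]
contact_force: [-0.2, 0.0, 0.0]
width: 0.479
grasp_force: 0.0
```

```bash
python3 -m handwheel '1 0 0 0 0 0 0;1 0 0 0 0 0 0;1 0 0 0 0 0 0;1 0 0 0 0 0 0;1 0 0 0 0 0 0;1 0 0 0 0 0 0;1 0 0 0 0 0 0;1 0 0 0 0 0 0;1 0 0 0 0 0 0;1 0 0 0 0 0 0'
```

```text
t: 6.05
ee_pos: [0.4951, 0.2829, 0.2007]
orientation: [-0.0, 0.817, 0.577, -0.0]
contact_force: [0.4, 0.1, 0.2]
width: 0.077
grasp_force: 30.0
```

```bash
python3 -m handwheel '1 0 0 -3 0 0 0;1 0 0 -6 0 0 0;1 0 0 -10 0 0 0;1 0 0 -14 0 0 0;1 0 0 -18 0 0 0;1 0 0 -18 0 0 0;1 0 0 -18 0 0 0;1 0 0 -18 0 0 0;1 0 0 -14 0 0 0;1 0 0 -8 0 0 0;1 0 0 -3 0 0 0;1 0 0 0 0 0 0'
python3 - <<'E'
from h import *; from station import robot
o,c=wcam(robot);pickle.dump(c,open("w4.pkl","wb"));s=robot.camera("scene");print(o["ee_pos"],o["contact_force"],o["width"],o["wrist_torque"])
i=cv2.cvtColor(c["pixels"],cv2.COLOR_RGB2BGR)[0:300,130:430]
j=cv2.resize(cv2.cvtColor(s["pixels"],cv2.COLOR_RGB2BGR)[180:330,150:350],(400,300))
pickle.dump(s,open("s4.pkl","wb"))
cv2.imwrite("pics/lift.png",np.hstack([i,j]))
plan(o,[.478,-.0586,.33],99.8)
E
```

```text
t: 7.05
ee_pos: [0.4951, 0.2829, 0.3315]
orientation: [0.0, 0.817, 0.577, 0.001]
contact_force: [0.1, -0.2, -1.7]
width: 0.074
grasp_force: 30.0
[0.49510795 0.28290054 0.33147891] [ 0.09778522 -0.23935662 -1.66186067] 0.07423451900877746 [-0.00583727 -0.12156906 -0.04859115]
yaw now 70.45 tool shift mm [-327.5   98.1    1.3] rotvec [ 1.000e-03 -5.000e-04 -5.122e-01]
```

View pics/lift.png

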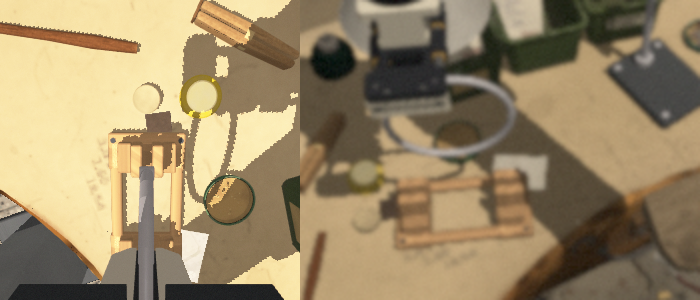

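```bash
python3 - <<'E'
from h import *
s=pickle.load(open("s4.pkl","rb"))
psi=np.radians(70.45);x=np.array([np.cos(psi),np.sin(psi),0]);n=np.array([x[1],-x[0],0])
G=np.array([.4951,.2829,.3315-.065])
print("pred centre rel grip (x,z) mm: -30,-61")
out=[]
for p in[(513,112),(495,137),(447,154),(410,146),(390,128),(500,92),(475,79)]:
  uv=(150+(p[0]-300)/2,180+p[1]/2);o,d=ray(s,uv);P=o+d*(((G-o)@n)/(d@n));q=P-G;out.append((q@x*1000,q[2]*1000));print(np.round(out[-1],1))
out=np.array(out)
from scipy.optimize import least_squares
r=least_squares(lambda c:np.hypot(*(out-c).T)-68,[-30,-61]);print(r.x,r.fun.round(1))
E
```

```text
pred centre rel grip (x,z) mm: -30,-61
[-96.1 -61.3]
[ -74.3 -105.5]
[ -17.8 -130.3]
[  21.5 -107.3]
[ 38.3 -69.7]
[-83.5 -23.8]
[-58.8   1.7]
[-27.28678174 -60.09340185] [ 0.8 -2.7  2.8 -0.2 -1.7 -1.1  1.3]
```

```bash
python3 -m handwheel '1 -10 3 0 0 0 0;1 -25 8 0 0 0 0;1 -34 10 0 0 0 0;1 -34 10 0 0 0 0;1 -34 10 0 0 0 0;1 -34 10 0 0 0 0;1 -34 10 0 0 0 0;1 -34 10 0 0 0 0;1 -34 10 0 0 0 0;1 -29 10 0 0 0 0;1 -18 5 0 0 0 0;1 -7 8 0 0 0 0'
python3 -m handwheel '1 0 0 0 0 0 -0.05;1 0 0 0 0 0 -0.1;1 0 0 0 0 0 -0.1;1 0 0 0 0 0 -0.1;1 0 0 0 0 0 -0.1;1 0 0 0 0 0 -0.062;1 0 0 0 0 0 0;1 0 0 0 0 0 0'
python3 - <<'E'
from h import *; from station import robot
o,c=wcam(robot);pickle.dump(c,open("w5.pkl","wb"));print(o["contact_force"],o["ee_pos"]);plan(o,[.478,-.0586,.33],99.8)
cv2.imwrite("pics/w5.png",cv2.cvtColor(c["pixels"],cv2.COLOR_RGB2BGR))
E
```

```text
t: 8.15
ee_pos: [0.4819, -0.0637, 0.3298]
orientation: [-0.0, 0.818, 0.575, -0.002]
contact_force: [-0.6, -0.3, -1.2]
width: 0.071
grasp_force: 30.0
t: 8.82
ee_pos: [0.4837, -0.0598, 0.3303]
orientation: [-0.0, 0.645, 0.764, -0.0]
contact_force: [-0.0, 0.5, -1.9]
width: 0.077
grasp_force: 30.0
[-0.02935868  0.48011151 -1.86520287] [ 0.48372743 -0.05977569  0.33030641]
yaw now 99.70 tool shift mm [ 2.1 -5.4  0.3] rotvec [-0.0006 -0.0007 -0.0017]
```

View pics/w5.png

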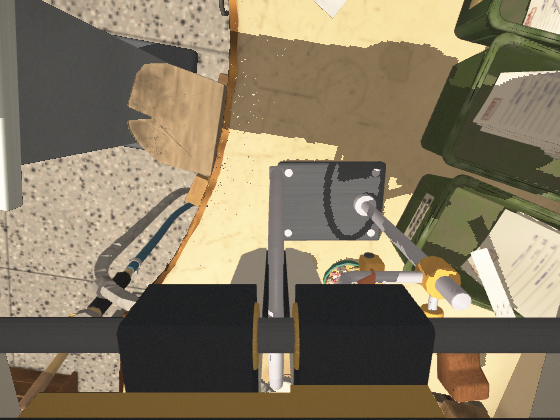

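The view shows the hoop's bar at column about 277, square in front of the stand. The base corners are at (281,162), (386,162) and (380,241), and the hook rod comes in along row about 277 with its end near column 340. From here I continue numerically.

```bash
python3 - <<'E'
from h import *
c=pickle.load(open("w5.pkl","rb"));np.set_printoptions(precision=4,suppress=True)
psi=np.radians(99.7);x=np.array([np.cos(psi),np.sin(psi),0]);n=np.array([x[1],-x[0],0]);T=np.array([.48373,-.05978,.3303])
rel=lambda P:np.array([(P-T)@x,(P-T)@n])*1000
print("tip proj",proj(c,np.array([.5286,-.0812,.234])))
hsv=cv2.cvtColor(c["pixels"],cv2.COLOR_RGB2HSV)
for v in range(262,286,3):
  print(v,' '.join("%d/%d/%d"%tuple(hsv[v,u]) for u in range(314,362,4)))
for v in(200,230,260,280):
  r=c["pixels"][v,262:294].astype(int).sum(1);print(v,r//3)
for uv in[(281,162),(386,162),(380,241)]:print("base",rel(plane(c,uv,.016)))
E
```

```text
tip proj [344.1597 296.0636]
262 18/96/143 24/72/251 23/74/252 23/74/251 23/73/251 24/72/251 74/69/78 78/99/75 77/95/75 80/88/75 77/91/76 17/93/143
265 18/70/142 23/73/251 24/72/251 23/74/251 24/72/251 79/94/76 72/71/176 70/63/182 20/125/240 22/108/227 62/55/161 64/65/154
268 20/51/139 23/75/250 23/71/252 24/75/251 77/87/85 68/59/185 12/54/128 16/52/143 21/123/245 17/131/140 18/58/198 19/132/230
271 17/48/138 23/73/251 23/74/251 57/49/104 73/80/184 17/128/141 23/20/251 13/81/152 16/69/196 16/62/124 13/19/118 8/24/118
274 17/46/138 18/85/208 23/77/250 76/88/113 21/125/244 10/105/249 179/110/225 12/23/109 13/20/116 10/18/125 9/20/128 9/20/127
277 18/50/138 19/50/139 24/75/251 74/83/148 16/77/112 21/19/250 17/72/196 13/20/113 8/18/116 11/17/119 0/16/130 177/16/143
280 20/48/137 18/46/138 23/73/251 19/120/134 18/73/206 176/114/240 2/24/150 20/13/114 5/13/114 10/19/123 6/20/129 9/81/129
283 18/46/139 19/47/136 23/74/250 19/116/219 18/26/242 17/76/174 8/19/149 11/18/112 177/19/118 0/13/117 13/35/139 10/154/136
200 [219 216 216 218 222 222 223 122 117 119 116 120 121 123 123 124 118 120
 117 115 113 110 110 112 111 112 110 112 112 112 111 112]
230 [224 220 222 223 224 225 151 120 120 118 122 122 123 125 122 126 123 122
 122 118 115 115 111 213 239 244 242 242 225  85 109 111]
260 [128 128 127 126  41  48 113 120 120 120 123 126 128 133 133 130 123 123
 120 120 117 114  34  29 122 127 126 127 127 125 127 127]
280 [127 126  79  32  32  27  50 117 120 121 124 125 134 142 137 133 128 123
 121 120 118  54  29  29  32  77 126 127 125 127 127 126]
base [22.3997  5.7665]
base [ 22.3653 130.2413]
base [-77.6509 131.7667]
```

```bash
python3 -m handwheel '1 0 10 0 0 0 -0.002;1 0 18 0 0 0 0;1 0 15 0 0 0 0;1 0 7.5 0 0 0 0;1 0 0 6 0 0 0;1 0 0 6 0 0 0;1 0 0 6 0 0 0;1 0 0 0 0 0 0;1 0 0 0 0 0 0'
python3 - <<'E'
from h import *; from station import robot
o=robot.observe();print(o["contact_force"],o["wrist_torque"]);plan(o,[.5422-.003*.9854-.03*.1702,-.078-.003*.1702+.03*.9854,.302],99.8)
E
```

```text
t: 9.62
ee_pos: [0.5327, -0.0515, 0.3121]
orientation: [-0.001, 0.643, 0.766, -0.001]
contact_force: [0.2, -0.6, -2.1]
width: 0.076
grasp_force: 30.0
[ 0.23252824 -0.58012416 -2.09673144] [-0.02353541 -0.10354554 -0.01040968]
yaw now 99.91 tool shift mm [ 2.3  1.9 10.1] rotvec [-0.0016 -0.0001  0.0019]
```

```bash
python3 -m handwheel '1 0 0.5 2 0 0 0;1 0 0 2 0 0 0;1 0 0 2 0 0 0;1 0 0 0 0 0 0' | sed -n '1,2p;4p'
python3 -m handwheel '1 0 0 2 0 0 0;1 0 0 0 0 0 0;1 0 0 0 0 0 0'| sed -n '1,2p;4p'
python3 -m handwheel '1 0 0 2 0 0 0;1 0 0 0 0 0 0;1 0 0 0 0 0 0'| sed -n '1,2p;4p'
```

```text
t: 9.95
ee_pos: [0.5338, -0.0514, 0.3064]
contact_force: [-0.3, 0.6, -1.7]
t: 10.2
ee_pos: [0.5339, -0.0513, 0.3046]
contact_force: [-0.7, -0.5, -1.2]
t: 10.45
ee_pos: [0.534, -0.0513, 0.3026]
contact_force: [-1.1, 0.0, -0.9]
```

```bash
for i in 1; do python3 -m handwheel '1 0 0 1 0 0 0;1 0 0 0 0 0 0;1 0 0 0 0 0 0'| sed -n '1,2p;4p'; python3 -m handwheel '1 0 0 1 0 0 0;1 0 0 0 0 0 0;1 0 0 0 0 0 0'| sed -n '1,2p;4p'; done; python3 -c "
from station import robot
o=robot.observe();print(o.keys(),o['contact_force'],o['wrist_torque'])"
```

```text
t: 10.7
ee_pos: [0.534, -0.0513, 0.3017]
contact_force: [0.3, -0.8, -2.0]
t: 10.95
ee_pos: [0.534, -0.0513, 0.3006]
contact_force: [1.0, -0.4, -0.7]
dict_keys(['t', 'joint_positions', 'joint_velocities', 'joint_torque', 'ee_pos', 'orientation', 'contact_force', 'wrist_torque', 'grasp_force', 'width']) [ 0.98640888 -0.36129731 -0.69931524] [-0.00097208 -0.09703154  0.01904125]
```

```bash
python3 -m handwheel '1 0 0 1 0 0 0;1 0 0 0 0 0 0;1 0 0 0 0 0 0'| sed -n '2p;4p'; python3 -m handwheel '1 0 0 1 0 0 0;1 0 0 0 0 0 0;1 0 0 0 0 0 0'| sed -n '2p;4p';python3 -m handwheel '1 0 0 1 0 0 0;1 0 0 0 0 0 0;1 0 0 0 0 0 0'| sed -n '2p;4p'; python3 -c "
from station import robot
o=robot.observe();print(o['contact_force'],o['wrist_torque'])"
```

```text
ee_pos: [0.5339, -0.0513, 0.2996]
contact_force: [0.0, 0.2, -1.3]
ee_pos: [0.5339, -0.0512, 0.2986]
contact_force: [0.3, -0.1, -2.4]
ee_pos: [0.5339, -0.0513, 0.2976]
contact_force: [-0.8, -0.9, -1.7]
[-0.81990993 -0.92929023 -1.74115075] [0.00013054 0.03172547 0.01576768]
```

```bash
python3 -m handwheel '1 0 0 1 0 0 0;1 0 0 0 0 0 0;1 0 0 0 0 0 0'| sed -n '2p;4p'; python3 -m handwheel '1 0 0 1 0 0 0;1 0 0 0 0 0 0;1 0 0 0 0 0 0'| sed -n '2p;4p'; python3 -c "
from station import robot
o=robot.observe();print(o['contact_force'],o['wrist_torque'])"
```

```text
ee_pos: [0.5339, -0.0513, 0.2966]
contact_force: [-0.6, 0.2, -1.2]
ee_pos: [0.5339, -0.0513, 0.2956]
contact_force: [-1.2, -0.3, -0.3]
[-1.1775478  -0.27811301 -0.33748022] [-0.04348272  0.1872699  -0.09048331]
```

```bash
cat > f.py <<'E'
from station import robot
import numpy as np
o=robot.observe();print(np.round(o['t'],2),np.round(o["ee_pos"]*1000,1),np.round(o['contact_force'],1),np.round(o['wrist_torque'],2))
E
python3 -m handwheel '1 0 0 1 0 0 0;1 0 0 0 0 0 0;1 0 0 0 0 0 0'>/dev/null; python3 f.py; python3 -m handwheel '1 0 0 0 0 0 0;1 0 0 0 0 0 0'>/dev/null; python3 f.py
```

```text
12.45 [533.9 -51.3 294.6] [-1.5 -1.2 -0.5] [-0.05  0.21 -0.01]
12.62 [534.  -51.3 294.7] [-0.8 -0.6 -0.5] [-0.03  0.22 -0.05]
```

```bash
python3 -m handwheel '1 0 0 1 0 0 0;1 0 0 0 0 0 0;1 0 0 0 0 0 0'>/dev/null; python3 f.py; python3 -m handwheel '1 0 0 1 0 0 0;1 0 0 0 0 0 0;1 0 0 0 0 0 0'>/dev/null; python3 f.py; python3 -m handwheel '1 0 0 1 0 0 0;1 0 0 0 0 0 0;1 0 0 0 0 0 0'>/dev/null; python3 f.py
```

```text
12.87 [533.9 -51.3 293.6] [-2.1 -0.3 -0.8] [-0.1   0.26 -0.  ]
13.12 [533.9 -51.3 292.6] [-2.2  0.4 -0.4] [-0.05  0.3  -0.02]
13.37 [533.9 -51.3 291.6] [-2.1 -0.8  0.4] [-0.13  0.39 -0.03]
```

```bash
python3 -m handwheel '1 0 -1 0 0 0 0;1 0 0 0 0 0 0;1 0 0 0 0 0 0'>/dev/null; python3 f.py; python3 -m handwheel '1 0 0 1 0 0 0;1 0 0 0 0 0 0;1 0 0 0 0 0 0'>/dev/null; python3 f.py; python3 -m handwheel '1 0 0 1 0 0 0;1 0 0 0 0 0 0;1 0 0 0 0 0 0'>/dev/null; python3 f.py
```

```text
13.62 [533.1 -51.4 291.7] [-1.8  0.3 -0.3] [-0.06  0.2  -0.02]
13.87 [533.  -51.4 290.7] [-1.2 -0.  -0.1] [-0.07  0.2  -0.02]
14.12 [533.1 -51.4 289.7] [-1.3 -0.2  0.9] [-0.11  0.26 -0.01]
```

```bash
python3 -m handwheel '1 0 0 1 0 0 0;1 0 0 0 0 0 0;1 0 0 0 0 0 0'>/dev/null; python3 f.py; python3 -m handwheel '1 0 0 1 0 0 0;1 0 0 0 0 0 0;1 0 0 0 0 0 0'>/dev/null; python3 f.py; python3 -m handwheel '1 0 0 1 0 0 0;1 0 0 0 0 0 0;1 0 0 0 0 0 0'>/dev/null; python3 f.py
```

```text
14.37 [533.1 -51.4 288.8] [-2.   0.5  2.4] [-0.14  0.16 -0.  ]
14.62 [533.2 -51.4 287.8] [-1.4  0.1  3.3] [-0.23  0.23  0.03]
14.87 [533.2 -51.4 286.8] [-1.   0.4  4.8] [-0.22  0.08 -0.  ]
```

```bash
python3 -m handwheel '1 0 0 0.7 0 0 0;1 0 0 0 0 0 0;1 0 0 0 0 0 0'>/dev/null; python3 f.py;  python3 -m handwheel '1 0 0 0.7 0 0 0;1 0 0 0 0 0 0;1 0 0 0 0 0 0'>/dev/null; python3 f.py
```

```text
15.12 [533.2 -51.3 286. ] [-0.  -0.2  3.5] [-0.11 -0.12  0.01]
15.37 [533.2 -51.3 285.2] [ 0.5 -0.6  2.6] [ 0.01 -0.26  0.03]
```

```bash
python3 -m handwheel '1 0 0 1 0 0 0;1 0 0 0 0 0 0;1 0 0 0 0 0 0'>/dev/null; python3 f.py;  python3 -m handwheel '1 0 0 1 0 0 0;1 0 0 0 0 0 0;1 0 0 0 0 0 0'>/dev/null; python3 f.py;  python3 -m handwheel '1 0 0 1 0 0 0;1 0 0 0 0 0 0;1 0 0 0 0 0 0'>/dev/null; python3 f.py
```

```text
15.62 [533.2 -51.3 284.2] [ 1.4  0.7 -0.3] [ 0.1  -0.39  0.05]
15.87 [533.2 -51.4 283.3] [ 2.8 -0.2  0.4] [ 0.15 -0.67  0.07]
16.12 [533.2 -51.3 282.3] [3.8 1.3 0.4] [ 0.18 -0.75  0.16]
```

```bash
python3 -m handwheel '1 0 1 0 0 0 0;1 0 0 0 0 0 0;1 0 0 0 0 0 0'>/dev/null; python3 f.py;  python3 -m handwheel '1 0 0.7 0 0 0 0;1 0 0 0 0 0 0;1 0 0 0 0 0 0'>/dev/null; python3 f.py
```

```text
16.37 [533.7 -51.3 282.1] [ 1.8  0.9 -0.2] [ 0.15 -0.41  0.03]
16.62 [534.1 -51.3 281.9] [-0.9  0.2 -2.4] [ 0.12  0.04 -0.03]
```

```bash
python3 -m handwheel '1 0 0 1 0 0 0;1 0 0 0 0 0 0;1 0 0 0 0 0 0'>/dev/null; python3 f.py;  python3 -m handwheel '1 0 0 1 0 0 0;1 0 0 0 0 0 0;1 0 0 0 0 0 0'>/dev/null; python3 f.py;  python3 -m handwheel '1 0 0 1 0 0 0;1 0 0 0 0 0 0;1 0 0 0 0 0 0'>/dev/null; python3 f.py
```

```text
16.87 [534.3 -51.3 281.1] [-0.5 -1.3 -1.8] [-0.03  0.1  -0.  ]
17.12 [534.6 -51.2 280.2] [-0.  -0.7 -1.6] [-0.07  0.15 -0.04]
17.37 [534.7 -51.1 279.3] [-0.8  0.4 -3. ] [0.01 0.02 0.04]
```

```bash
python3 -m handwheel '1 0 0 1 0 0 0;1 0 0 0 0 0 0;1 0 0 0 0 0 0'>/dev/null; python3 f.py;  python3 -m handwheel '1 0 0 1 0 0 0;1 0 0 0 0 0 0;1 0 0 0 0 0 0'>/dev/null; python3 f.py
```

```text
17.62 [534.8 -51.  278.3] [ 0.5  0.2 -1.1] [-0.02 -0.1  -0.01]
17.87 [534.9 -51.1 277.4] [ 0.2 -0.6 -0.6] [-0.01 -0.25  0.05]
```

```bash
python3 -m handwheel '1 0 0 1 0 0 0;1 0 0 0 0 0 0;1 0 0 0 0 0 0'>/dev/null; python3 f.py
```

```text
18.12 [535.  -51.1 276.6] [0.6 0.  3. ] [-0.09 -0.22  0.01]
```

```bash
python3 -m handwheel '1 0 0 0.5 0 0 0;1 0 0 0 0 0 0;1 0 0 0 0 0 0'>/dev/null; python3 f.py; python3 -m handwheel '1 0 0 0.3 0 0 0;1 0 0 0 0 0 0;1 0 0 0 0 0 0'>/dev/null; python3 f.py
```

```text
18.37 [535.  -51.1 276.2] [ 1.  -0.9  5. ] [-0.25 -0.25  0.04]
18.62 [535.  -51.1 275.9] [-0.3 -0.6  6.1] [-0.19 -0.17  0.02]
```

```bash
python3 -m handwheel '1 0 0 -0.6 0 0 0;1 0 0 -0.5 0 0 0;1 0 0 0 0 0 0;1 0 0 0 0 0 0'>/dev/null; python3 f.py; python3 -m handwheel '0.2 0 0 0 0 0 0;0.2 0 0 0 0 0 0;0.2 0 0 0 0 0 0;0.2 0 0 0 0 0 0;0.2 0 0 0 0 0 0;0.2 0 0 0 0 0 0;0.2 0 0 0 0 0 0;0.2 0 0 0 0 0 0'; python3 f.py
```

```text
18.95 [534.9 -51.1 276.7] [1.5 0.  2.8] [-0.07 -0.43 -0.05]
t: 19.62
ee_pos: [0.5346, -0.0511, 0.2766]
orientation: [-0.0, 0.643, 0.766, -0.0]
contact_force: [-0.7, -1.1, 0.6]
width: 0.4
grasp_force: 0.0
19.62 [534.6 -51.1 276.6] [-0.7 -1.1  0.6] [-0.03 -0.11 -0.05]
```

```bash
python3 -m handwheel '0.2 0 0 -3 0 0 0;0.2 0 0 -6 0 0 0;0.2 0 0 -10 0 0 0;0.2 0 0 -15 0 0 0;0.2 0 0 -20 0 0 0;0.2 0 0 -20 0 0 0;0.2 0 0 -20 0 0 0;0.2 0 0 -15 0 0 0;0.2 0 0 -5 0 0 0;0.2 0 0 0 0 0 0'; python3 -m handwheel '0.2 0 -10 0 0 0 0;0.2 0 -20 0 0 0 0;0.2 20 -15 0 0 0 0;0.2 30 0 0 0 0 0;0.2 30 0 0 0 0 0;0.2 30 0 0 0 0 0;0.2 30 0 0 0 0 0;0.2 10 0 0 0 0 0;0.2 0 0 0 0 0 0;0.2 0 0 0 0 0 0'
python3 - <<'E'
from h import *; from station import robot
o,c=wcam(robot);s=robot.camera("scene");t=robot.camera("top");pickle.dump((c,s,t),open("fin.pkl","wb"));print(o["ee_pos"])
for n,k in(("w",c),("s",s),("t",t)):
  save(k,f"pics/fin_{n}.png")
  for P in([.5395,-.0785,.2186],[.539,-.0785,.0826],[.539+.068*-.17,-.0785+.067,.1506],[.539+.068*.17,-.0785-.067,.1506]):
    u,v=proj(k,np.array(P)).round().astype(int)
    print(n,P,u,v,k["pixels"][max(v,0),max(0,u-10):u+11:2].tolist() if 0<=u<560 and 0<=v<420 else '')
E
```

```text
t: 20.45
ee_pos: [0.535, -0.051, 0.3924]
orientation: [0.001, 0.643, 0.765, 0.001]
contact_force: [-0.1, 0.2, 0.0]
width: 0.403
grasp_force: 0.0
t: 21.28
ee_pos: [0.464, 0.0883, 0.3899]
orientation: [-0.0, 0.643, 0.766, -0.001]
contact_force: [0.0, -1.1, 1.1]
width: 0.404
grasp_force: 0.0
[0.46399665 0.08826683 0.38986338]
w [0.5395, -0.0785, 0.2186] 325 395 [[112, 89, 46], [113, 86, 45], [112, 85, 44], [113, 86, 44], [112, 86, 45], [115, 88, 45], [113, 87, 45], [114, 87, 45], [114, 89, 47], [113, 85, 44], [112, 85, 43]]
w [0.539, -0.0785, 0.0826] 310 313 [[108, 106, 104], [107, 104, 103], [107, 104, 102], [186, 176, 172], [245, 238, 235], [225, 217, 211], [112, 110, 108], [110, 108, 105], [192, 181, 177], [31, 28, 30], [29, 30, 30]]
w [0.52744, -0.011499999999999996, 0.1506] 318 293 [[231, 223, 219], [226, 217, 212], [216, 204, 199], [37, 36, 36], [27, 28, 25], [27, 29, 25], [29, 28, 29], [30, 30, 30], [25, 26, 27], [127, 116, 102], [130, 122, 106]]
w [0.55056, -0.14550000000000002, 0.1506] 314 395 [[113, 87, 45], [112, 87, 44], [113, 88, 46], [113, 86, 43], [114, 89, 47], [114, 86,
[... 1127 characters left out ...]
 149, 144], [163, 153, 142], [156, 141, 125]]
t [0.539, -0.0785, 0.0826] 325 220 [[62, 62, 60], [63, 63, 61], [74, 71, 70], [82, 78, 76], [93, 89, 85], [133, 127, 123], [148, 138, 134], [169, 160, 157], [157, 149, 143], [152, 145, 140], [105, 101, 98]]
t [0.52744, -0.011499999999999996, 0.1506] 303 221 [[154, 139, 116], [155, 140, 117], [160, 144, 121], [163, 148, 123], [131, 116, 96], [80, 74, 70], [108, 103, 100], [115, 109, 106], [78, 76, 72], [69, 67, 65], [74, 73, 71]]
t [0.55056, -0.14550000000000002, 0.1506] 352 213 [[154, 136, 117], [141, 124, 102], [136, 119, 94], [110, 97, 82], [70, 66, 64], [112, 105, 99], [91, 97, 83], [78, 89, 67], [97, 103, 82], [103, 114, 91], [161, 142, 107]]
```

```bash
python3 - <<'E'
from h import *; from scipy.optimize import least_squares
c,s,t=pickle.load(open("fin.pkl","rb"));d=pickle.load(open("c0.pkl","rb"))
psi=np.radians(99.8);x=np.array([np.cos(psi),np.sin(psi),0]);n=np.array([x[1],-x[0],0]);C=np.array([.5393,-.0785,.1506])
for nm,k in(("scene",s),("top",t)):
  a=k["pixels"].astype(int);b=d[nm]["pixels"].astype(int)
  sat=a.max(2)-a.min(2)
  m=(np.abs(a-b).sum(2)>60)&(sat<22)&(a.max(2)>85)
  v,u=np.nonzero(m);q=[]
  for uu,vv in zip(u,v):
    o,e=ray(k,(uu,vv));P=o+e*(((C-o)@n)/(e@n))-C;q.append((P@x*1000,P[2]*1000))
  q=np.array(q);r=np.hypot(*q.T);q=q[(r>50)&(r<86)]
  f=least_squares(lambda p:np.hypot(*(q-p).T)-68,[0,0],loss="soft_l1",f_scale=2)
  print(nm,len(q),"centre offset from expected (mm):",f.x.round(1),"med res",np.median(np.abs(np.hypot(*(q-f.x).T)-68)).round(1))
E
```

```text
scene 265 centre offset from expected (mm): [ 2.7 -0.5] med res 4.5
top 144 centre offset from expected (mm): [-1.5 -4.3] med res 7.0
```

```bash
python3 -c "
from station import robot
print(robot.sign_off())"
```

```text
the job is handed in; nothing more can be done
None
```

The neck ring is on the J-hook and the job is handed in: the push peaked at about 7 N, fell off as the bar passed the spring's knee and ended on a firm bottom, and the gripper released and drew back clear; a rough circle fit in the scene camera agrees with the seated height to about 0.5 mm (the top-camera fit was too noisy to help), and no verdict was returned.

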